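# Finish the bush rows and hold the spares box open

## Task

Two stray steel bushes stand on the bench: slip the short one fully down onto the empty peg of the strip that carries short bushes and the long one onto the empty peg of the strip that carries long bushes. Then, with both in place, lift the lid of the wooden spares box (it has a T-shaped pull in front) to 45 degrees open and hold it still there, since it falls shut by itself; the program finishes while the gripper is still holding the lid at 45 degrees, so that I can reach in. Leave the sanding block, pencil and tape measure where they are.

Things in the scene. Friction and masses are not known exactly. Their poses are not given: they have to be found in the camera images.
- short_bush: The stray short bush: loose plain steel tube 24 mm outside diameter, 16 mm bore, 35 mm long, 40 to 130 g, standing upright on the bench to the left or right of the strips. Origin: centre of its lower end; z along its axis, up.
- long_bush: The stray long bush: loose plain steel tube 24 mm outside diameter, 16 mm bore, 55 mm long, 40 to 130 g, standing upright on the bench to the left or right of the strips. Origin: centre of its lower end; z along its axis, up.
- short_strip: The short-bush row: fixed light wooden strip 40 x 124 x 14 mm lying in front of the box, left or right, parallel to the box front. Origin: centre of its underside; x points to the box, y along the strip, z up. Three upright 10 mm pegs with tapered tips, 25 mm tall above the strip's top, at y = -42, 0 and +42 mm; those at 0 and +42 carry fixed steel bushes 35 mm long, the one at y = -42 mm is empty.
- long_strip: The long-bush row: fixed light wooden strip 40 x 124 x 14 mm lying in front of the box, left or right, parallel to the box front. Origin: centre of its underside; x points to the box, y along the strip, z up. Three upright 10 mm pegs with tapered tips, 45 mm tall above the strip's top, at y = -42, 0 and +42 mm; those at 0 and +42 carry fixed steel bushes 55 mm long, the one at y = -42 mm is empty.
- short_peg (a point): Foot of the empty peg of the short-bush strip, on the strip's top (14 mm above the bench); axes as the strip's.
- long_peg (a point): Foot of the empty peg of the long-bush strip, on the strip's top (14 mm above the bench); axes as the strip's.
- spares_box: Fixed pine box, 90 (x) x 154 (y) x 80 mm high including a small knob on the lid; lid top at 69 mm. Origin: centre of its underside; its front faces -x, towards the robot, with up to 0.25 rad of yaw. The peg strips lie parallel to its front with their centre lines 160 mm before its origin and their centres 68 mm to either side.
- spares_box_lid (a joint): Opening angle of the box's lid about its rear hinge, rad: 0 shut (at the start), 0.785 = 45 degrees, stop at 1.4. The lid turns freely and falls shut when let go; raising it takes less than 1.5 N at the pull.
- lid_pull (a point): T-shaped steel pull on the front edge of the lid. This point: centre of its round cross bar, 12 mm diameter and 26 mm long along y, which stands 38 mm in front of the lid's edge on a 10 mm wide, 4 mm thick stem; it turns with the lid. Shut, the bar is 65 mm above the bench with free space below it, 126 mm before the hinge. Pinched on its two flat ends (fingers closing along y) the bar can pivot between the pads as the lid turns.
- lid_hinge (a point): Middle of the lid's hinge axis, at the rear of the box, 43 mm behind the box's origin and 61 mm above the bench; the hinge axis is its y axis; x points to the rear. Left of the box stands the workshop's fixed bench grinder, 200 mm tall, over about x = 0.57 to 0.75 m, y = 0.19 to 0.49 m: pass above or in front of it.
- sanding_block: Bystander: sanding block 61 x 105 x 32 mm to the right of the box. Origin: centre of its underside.
- pencil: Bystander: short yellow pencil, 138 mm long, lying across in front of the strips, to the right. Origin: centre of its underside.
- tape_measure: Bystander: tape measure 34 x 77 x 56 mm in front of the strips, to the left. Origin: centre of its underside.
Not all that is in view belongs to the job. What is shaped like the long_bush but red is not meant.

How it is judged:
By the outcome, as a careful person would: the job done as asked, in the order asked, and still so for the second after the job is handed in, while the arm keeps its last pose, push and grip.
It also fails if it takes over 61 s, if anything falls off the work surface, if the arm or the gripper's body presses on something with over 40 N, if the wrist force passes 120 N, or if a joint passes its speed limit or range.

## Robot

A 7-joint arm with a two-finger parallel gripper is mounted at the origin on a cart in front of the work surface, level with it; the furniture and walls round the work are solid. World frame = base frame: x ahead of the robot, y to its left, z up, the work surface at z = 0. Lengths are in m, angles in rad, forces in N, time in s.
With the tool pointing down it reaches from about 0.35 to 0.9 m from the base axis. Payload 8.1 kg.
Tool frame: the origin (TCP) lies at the very end of the fingers, on their centre line; the grasp point (between the pads) lies 19 mm behind it; z points along the fingers, y is the line along which they close (so a half turn about z gives the same grasp; the last joint's range is limited). The gripper opens to 92 mm and grips with 3 to 60 N. Pads are 19 mm wide; open, the fingers measure 130 mm over their backs; the gripper's body (75 mm by 190 mm) begins 47 mm behind the grasp point.
Start: joints at [1.095, 0.434, 0.025, 1.573, -0.012, 1.134, -0.075], TCP at [0.228, -0.582, 0.227] pointing down, gripper open.
Joint ranges: [-2.62, 2.62], [-0.44, 2.09], [-1.27, 1.32], [0.08, 2.57], [-1.32, 4.46], [0.12, 2], [-2.74, 2.74]. Speed limits (rad/s): [2.22, 2.22, 3.01, 3.01, 3.14, 3.14, 3.14].

## Interface

Orientations are given as a rotation vector (axis times angle).
In Python, from cell import readout, cams, job gives the robot as it stands.
- The arm moves only by the tool drive_tool, never from a script. Its argument "commands" is a list of rows, each a list of 3 entries, a list of its own where there are three numbers: the turn, a rotation vector about the tool's x, y, z in rad, then the shift along the tool's x, y, z in cm, then the gripper's target within -1 to 1 (fully open at 1, half-way at 0, shut at -1). A call has 1 to 20 rows; each row is the pose to reach, as a shift and turn from the pose commanded when the call began, along the tool's axes at that moment; what a row does not reach only later rows make up. A row lasts 1/12 s, in which the tool goes at most 41.7 mm and 7.16 degrees, less where a joint would pass 70% of its speed; a pose out of reach is approached as far as the arm can. A call with a gripper value outside its range is refused whole. The fingers move at their own pace and stop on an object; "newtons" is the grip in N (left out, the last holds). Time passes only in rows, so rows that repeat a pose let the fingers close. It gives the time, the measured TCP pose, the force, the opening and the grip force at its end, in the units of the state.
- readout.observe(): the state, without advancing time (a new reading comes with each control period).
- cams.get_image(name): name is "scene" or "top" or "wrist"; returns the picture (384x512x3 uint8, blue, green, red); there is no depth.
- cams.camera_info(name): a dict with "camera_matrix" (3x3 intrinsics, pixels), "R" (3x3) and "t" (3): a world point X has camera coordinates R X + t. Camera axes: x right, y down, z forward; pixel columns grow to the right and rows downward; lengths in m; the calibration is good to about 2 mm. A picture is of the moment at which its call begins: read the wrist's pose just before it. camera_info takes no time and is no camera call; for the wrist camera it gives the pose at the moment of the call.
- job.sign_off(): hands the job in; it is judged then, once.
The state is a dict: "clock": time; "joints": joint angles; "dq": joint speeds; "joint_efforts": joint torques, N m; "position": TCP position; "ee_rot": TCP orientation; "force": force on the tool from outside, world axes, zero at the start; "ft_torque": the same for the moment, N m; "width": opening from 0.0 (shut) to 1.0 (fully open); "gripper_force": force on a finger pad.
Only numpy, scipy, OpenCV 4.12 (cv2) and the standard library are available. Lean on these libraries where they do the work, as an engineer would, in place of code of your own. Each camera call takes 0.05 s, during which the arm holds its last target. There are 200 camera calls.

## Working session

There is one attempt and no reset: what is moved stays moved. The work goes in short steps, Python scripts to look and compute and a tool call to move; the robot and the scene stay as the last step left them, time stands still between calls to the robot, and variables do not carry over. Pictures are saved under pics/ and viewed, at most 10 in all, crops included, and the job is handed in when it is done.

Besides the shell and the picture viewer there is one more tool, called after "Call:" as name(argument=value, ...) on one line, values as JSON. drive_tool: Moves the arm, as the interface text tells. Its arguments: {"type":"object","properties":{"commands":{"type":"array"},"newtons":{"type":"number"}},"required":["commands"]}

```bash
mkdir -p pics; ls
python3 - <<'E'
from cell import readout,cams
import cv2,numpy as np
s=readout.observe();print(s)
for n in("scene","top"):
    im=cams.get_image(n);cv2.imwrite(f"pics/{n}0.png",im)
    cv2.imwrite(f"pics/{n}0b.png",cv2.resize(im,(800,600),interpolation=cv2.INTER_CUBIC))
    i=cams.camera_info(n);print(n,i)
E
```

```text
pics
{'clock': 0.0, 'joints': array([ 1.09537919,  0.4352134 ,  0.0250162 ,  1.57411592, -0.01161455,
        1.13398547, -0.07511156]), 'dq': array([-4.70975491e-04, -3.79707000e-03, -7.98853776e-04,  5.69725130e-04,
        1.46731925e-03, -1.76647011e-03,  5.67349165e-05]), 'joint_efforts': array([-1.70677442e-03, -6.67854953e+01,  9.84125398e-01, -3.14468014e+01,
       -6.03558705e-02,  4.30448726e-02,  2.30206979e-04]), 'position': array([ 0.22738905, -0.58161263,  0.22594414]), 'ee_rot': array([-3.08571620e+00, -5.81757462e-01,  6.84993326e-04]), 'force': array([0.0975172 , 0.2847425 , 0.22941413]), 'ft_torque': array([-0.0355255 , -0.05705615,  0.04695732]), 'gripper_force': 0.0, 'width': 1.0022224177833006}
scene {'camera_matrix': array([[379.08736632,   0.        , 248.38794633],
       [  0.        , 379.08736632, 196.26339446],
       [  0.        ,   0.        ,   1.        ]]), 'R': array([[ 0.70377773, -0.71036374,  0.00895881],
       [-0.40675465, -0.4132584 , -0.81471968],
       [ 0.58244962,  0.56973753, -0.57978581]]), 't': array([-0.31643114,  0.31033633,  0.62041323])}
top {'camera_matrix': array([[390.42897592,   0.        , 255.34728842],
       [  0.        , 390.42897592, 190.80940632],
       [  0.        ,   0.        ,   1.        ]]), 'R': array([[ 0.18904035, -0.98195857,  0.0045954 ],
       [-0.95982342, -0.18576326, -0.2103117 ],
       [ 0.20737103,  0.03534662, -0.97762358]]), 't': array([4.81731805e-04, 5.29705458e-01, 9.43597575e-01])}
```

View pics/scene0b.png

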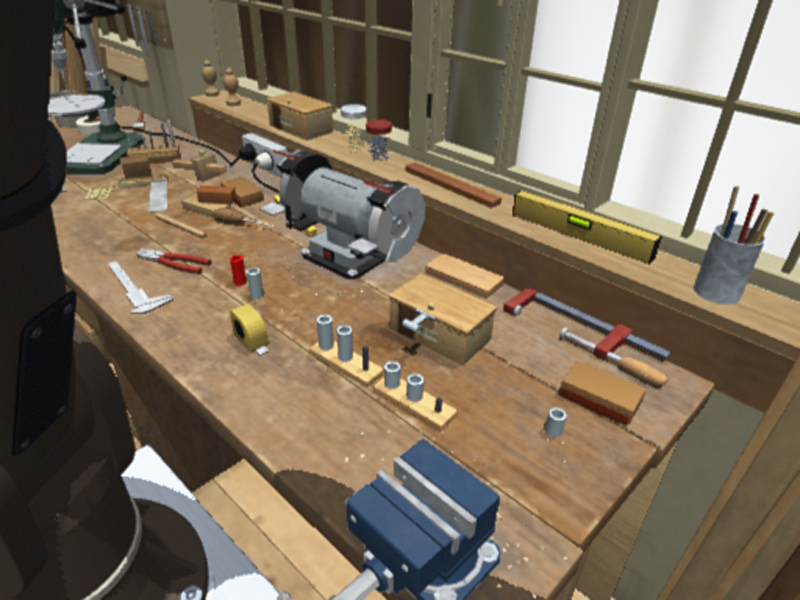

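View pics/top0b.png

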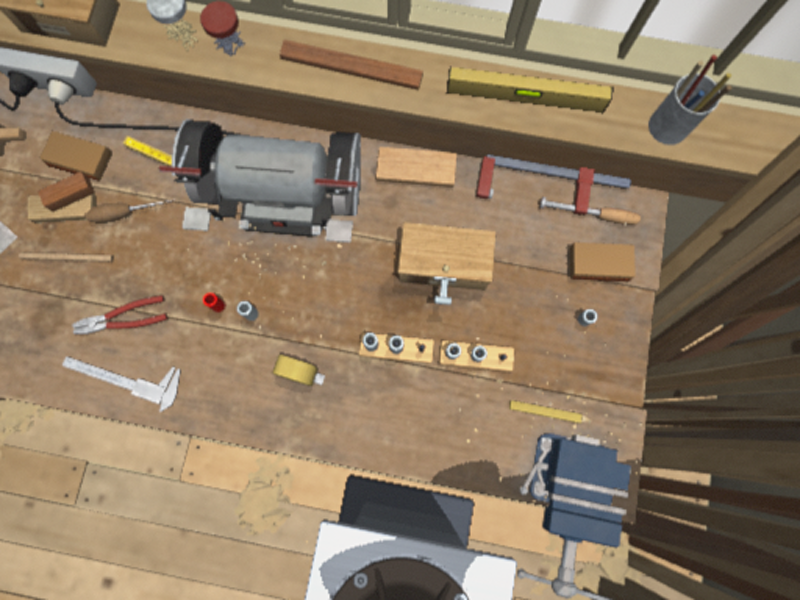

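The top view (800x600) shows these candidates for the long bush: red tube (213,302), which is not meant, and the steel tube (245,309). The steel tubes on the strips at (370,341), (396,344), (453,351) and (479,354) are fixed. The lone short steel tube is at (589,316). Empty pegs are at (421,349) on the long strip and (503,357) on the short strip. I'll check this in one composite crop.

```bash
cat > h.py <<'E'
import numpy as np,cv2
from cell import readout,cams
from scipy.spatial.transform import Rotation as Ro
def ray(info,u,v):
    K,R,t=(np.array(info[k]) for k in("camera_matrix","R","t"))
    return -R.T@t, R.T@np.linalg.solve(K,[u,v,1])
def at(info,u,v,z):
    c,d=ray(info,u,v); return c+d*(z-c[2])/d[2]
def proj(info,X):
    K,R,t=(np.array(info[k]) for k in("camera_matrix","R","t"))
    p=K@(R@np.array(X)+t); return p[:2]/p[2]
def tool(target,s=None):
    "shift in cm along tool axes from present measured pose to target TCP"
    s=s or readout.observe()
    return Ro.from_rotvec(s["ee_rot"]).inv().apply(np.array(target)-s["position"])*100
E
python3 - <<'E'
from h import *
t=cv2.imread("pics/top0.png")
def crop(x,y,w,h,f): return cv2.resize(t[y:y+h,x:x+w],None,fx=f,fy=f,interpolation=cv2.INTER_CUBIC)
a=crop(225,135,110,105,5) # strips+lid  550x525
b=crop(125,180,48,34,5);c=crop(355,185,48,34,5)
o=np.zeros((525,790+2,3),np.uint8);o[:,:550]=a;o[:170,552:792]=b;o[180:350,552:792]=c
cv2.imwrite("pics/crop.png",o)
i=cams.camera_info("top")
for n,u,v,z in[("long",245,309,.055),("red",213,302,.055),("short",589,316,.035),("lp",421,349,.055),("sp",503,357,.035),
 ("l0",396,344,.069),("l42",370,341,.069),("s0",479,354,.049),("s42",453,351,.049),("pull",443,284,.065)]:
    print(n,at(i,u*.64,v*.64,z).round(4))
E
```

```text
long [0.4547 0.3444 0.055 ]
red [0.4561 0.3986 0.055 ]
short [ 0.5548 -0.2151  0.035 ]
lp [0.4447 0.0502 0.055 ]
sp [ 0.4599 -0.0848  0.035 ]
l0 [0.4431 0.0909 0.069 ]
l42 [0.44   0.1325 0.069 ]
s0 [ 0.4553 -0.0437  0.049 ]
s42 [ 0.4521 -0.0015  0.049 ]
pull [0.555  0.0344 0.065 ]
```

View pics/crop.png

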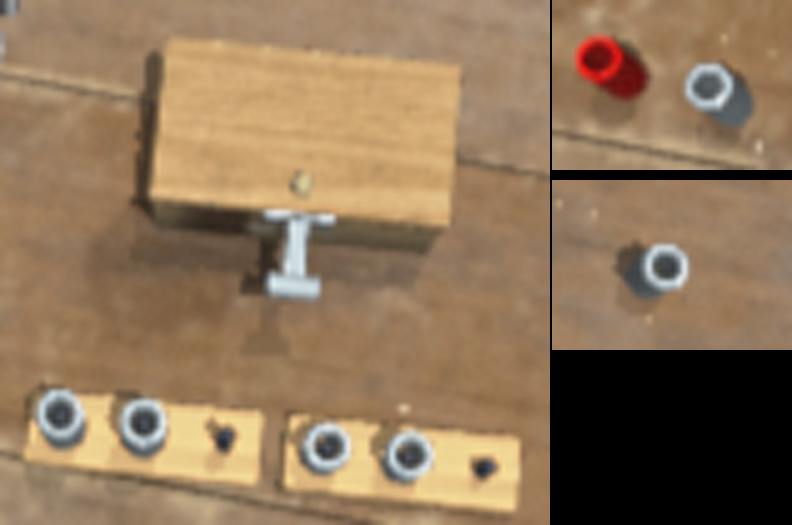

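The crop confirms the choice. The red tube is at upper left with the steel long bush right of it, the lone short bush is below, and the empty pegs are at crop (224,438) for long and (484,467) for short. The pull bar is at (294,286). Next I'll fit the box frame.

```bash
cat >> h.py <<'E'
def down(ang):
    "tool down, closing axis (tool y) at world angle ang"
    y=np.array([np.cos(ang),np.sin(ang),0]);z=np.array([0,0,-1.]);return Ro.from_matrix(np.c_[np.cross(y,z),y,z])
def go(target,ang,s=None):
    s=s or readout.observe();R=Ro.from_rotvec(s["ee_rot"])
    print("turn",(R.inv()*down(ang)).as_rotvec().round(3),"shift cm",tool(target,s).round(2))
E
python3 - <<'E'
from h import *
from scipy.optimize import least_squares
i=cams.camera_info("top")
f=lambda u,v,z,x0,y0:at(i,(u+.5)/5-.5+x0,(v+.5)/5-.5+y0,z)
print("long",f(156,87,.055,125,180).round(4),"short",f(114,87,.035,355,185).round(4))
P=[(224,438,.059),(484,467,.039),(142,424,.069),(60,416,.069),(408,455,.049),(326,446,.049)]
W=np.array([f(*p,225,135)[:2] for p in P])
L=np.array([(-160,y) for y in(26,-110,68,110,-68,-26)])/1000
rot=lambda a:np.array([[np.cos(a),-np.sin(a)],[np.sin(a),np.cos(a)]])
r=least_squares(lambda p:(p[:2]+L@rot(p[2]).T-W).ravel(),[.6,0,0]);p=r.x
print(p,(r.fun.reshape(-1,2)*1000).round(1))
for n,l in dict(longpeg=(-.16,.026),shortpeg=(-.16,-.11),pull=(-.083,0),hinge=(.043,0)).items():print(n,(p[:2]+rot(p[2])@l).round(4))
print("pull seen",f(294,286,.07,225,135))
go((.553,-.216,.2),p[2])
print(cams.camera_info("wrist"), readout.observe()["position"])
E
```

```text
long [0.4561 0.3474 0.055 ] short [ 0.5557 -0.2161  0.035 ]
[0.61008614 0.03991103 0.09264384] [[ 1.4  0.1]
 [ 0.7 -1.8]
 [-0.3  0.4]
 [-0.3  1.4]
 [-0.5 -0.2]
 [-1.   0. ]]
longpeg [0.4484 0.051 ]
shortpeg [ 0.4609 -0.0844]
pull [0.5274 0.0322]
hinge [0.6529 0.0439]
pull seen [0.52806052 0.03034921 0.07      ]
turn [-1.000e-03 -1.000e-03 -1.291e+00] shift cm [ 43.64 -22.2    2.63]
{'camera_matrix': array([[334.4477192 ,   0.        , 252.65061392],
       [  0.        , 334.4477192 , 188.35043851],
       [  0.        ,   0.        ,   1.        ]]), 'R': array([[ 0.36449278, -0.93120528, -0.0013179 ],
       [-0.88490102, -0.34680839,  0.31092463],
       [-0.28999172, -0.11216357, -0.95043366]]), 't': array([-0.62444257, -0.0380042 ,  0.3918894 ])} [ 0.22740985 -0.58167343  0.22603797]
```

Call:
drive_tool(commands=[[[0, 0, -1.29], [43.6, -22.2, 3], 1], [[0, 0, -1.29], [43.6, -22.2, 3], 1], [[0, 0, -1.29], [43.6, -22.2, 3], 1], [[0, 0, -1.29], [43.6, -22.2, 3], 1], [[0, 0, -1.29], [43.6, -22.2, 3], 1], [[0, 0, -1.29], [43.6, -22.2, 3], 1], [[0, 0, -1.29], [43.6, -22.2, 3], 1], [[0, 0, -1.29], [43.6, -22.2, 3], 1], [[0, 0, -1.29], [43.6, -22.2, 3], 1], [[0, 0, -1.29], [43.6, -22.2, 3], 1], [[0, 0, -1.29], [43.6, -22.2, 3], 1], [[0, 0, -1.29], [43.6, -22.2, 3], 1], [[0, 0, -1.29], [43.6, -22.2, 9], 1], [[0, 0, -1.29], [43.6, -22.2, 9], 1], [[0, 0, -1.29], [43.6, -22.2, 9], 1], [[0, 0, -1.29], [43.6, -22.2, 9], 1]], newtons=20)

```text
clock: 1.43
position: [0.552, -0.2165, 0.1359]
ee_rot: [-2.115, -2.319, 0.002]
force: [0.3, 0.6, 0.6]
width: 0.997
gripper_force: 0.0
```

Run:
```python
from h import *
s=readout.observe();print(s["clock"],s["position"],s["joints"].round(2))
i=cams.camera_info("wrist");im=cams.get_image("wrist");cv2.imwrite("pics/w1.png",im)
np.save("w1.npy",i,allow_pickle=True)
print(proj(i,(.5557,-.2161,.035)),proj(i,(.4609,-.0844,.039)))
```

```text
1.4333 [ 0.55197087 -0.21651247  0.13593642] [ 0.55  0.5  -0.37  1.73  0.22  0.95  0.18]
[256.12302255 188.89894478] [134.52731124  -6.88250463]
```

View pics/w1.png

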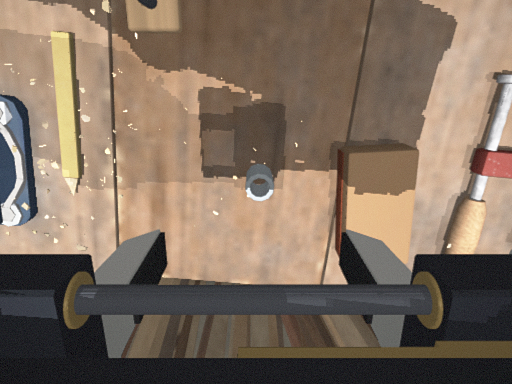

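The wrist view shows the short bush's top ring at about (260,186). The sanding block is 80 px to its right, so I'll approach with the gripper half open.

Run:
```python
from h import *
i=np.load("w1.npy",allow_pickle=True).item()
b=at(i,260,186,.035);print("bush",b,"block edge",at(i,338,160,.0),at(i,342,150,.032))
go((b[0],b[1],.008),.0926)
```

```text
bush [ 0.55859513 -0.21334499  0.035     ] block edge [ 0.62766373 -0.1935194   0.        ] [ 0.62047628 -0.17847919  0.032     ]
turn [-0.     0.    -0.001] shift cm [ 0.31  0.6  12.93]
```

Call:
drive_tool(commands=[[[0, 0, 0], [0.2, 0.5, 4], 0], [[0, 0, 0], [0.2, 0.5, 8], 0], [[0, 0, 0], [0.2, 0.5, 8], 0], [[0, 0, 0], [0.2, 0.5, 11], 0], [[0, 0, 0], [0.2, 0.5, 12.8], 0], [[0, 0, 0], [0.2, 0.5, 12.8], 0], [[0, 0, 0], [0.2, 0.5, 12.8], -1], [[0, 0, 0], [0.2, 0.5, 12.8], -1], [[0, 0, 0], [0.2, 0.5, 12.8], -1], [[0, 0, 0], [0.2, 0.5, 12.8], -1], [[0, 0, 0], [0.2, 0.5, 12.8], -1], [[0, 0, 0], [0.2, 0.5, 12.8], -1], [[0, 0, 0], [0.2, 0.5, 12.8], -1], [[0, 0, 0], [0.2, 0.5, 12.8], -1], [[0, 0, 0], [0.2, 0.5, 12.8], -1]], newtons=20)

```text
clock: 2.73
position: [0.5582, -0.2144, 0.0098]
ee_rot: [2.116, 2.32, 0.0]
force: [-0.5, 0.1, 8.2]
width: 0.236
gripper_force: 20.0
```

Call:
drive_tool(commands=[[[0, 0, 0], [0, 0, -3], -1], [[0, 0, 0], [0, 0, -7], -1], [[0, 0, 0], [0, 0, -10], -1], [[0, 0, 0], [0, 0, -10], -1], [[0, 0, 0], [0, 0, -10], -1]])

```text
clock: 3.15
position: [0.559, -0.2145, 0.1109]
ee_rot: [2.115, 2.318, 0.002]
force: [-0.4, -0.4, -1.5]
width: 0.236
gripper_force: 20.0
```

Run:
```python
from h import *
s=readout.observe();print(s["clock"],s["position"],s["force"],s["width"])
i=cams.camera_info("wrist");im=cams.get_image("wrist")
t=s["position"];print(proj(i,t+[0,0,.027]),proj(i,t+[0,0,-.008]),proj(i,t))
for n in("scene","top"):
    c=cams.camera_info(n);p=cams.get_image(n);u,v=proj(c,t).astype(int);print(n,u,v)
    globals()[n]=cv2.resize(p[v-30:v+30,u-40:u+40],(400,300),interpolation=cv2.INTER_CUBIC)
o=np.zeros((600,800,3),np.uint8);o[:300,:400]=scene;o[:300,400:]=top;o[300:,:400]=cv2.resize(im[180:330,156:356],(400,300))
cv2.imwrite("pics/g1.png",o)
go((.4609,-.0844,.09),.0926)
```

```text
3.15 [ 0.55896292 -0.21449137  0.11093035] [-0.39526958 -0.44200955 -1.45527952] 0.23552827846522684
[250.45427707 277.89628861] [250.55869173 241.73980364] [250.53830032 248.8008947 ]
scene 363 236
top 386 194
turn [-0.002 -0.001 -0.001] shift cm [13.78 -8.35  1.79]
```

View pics/g1.png

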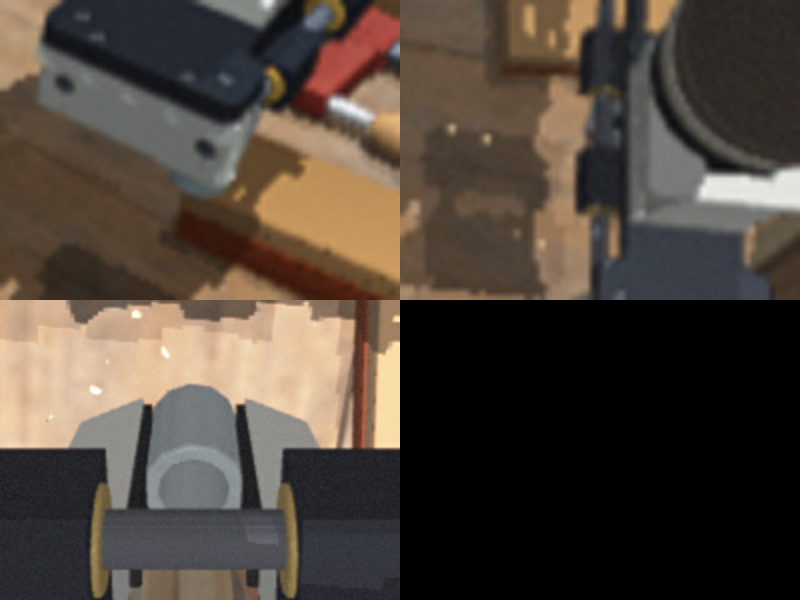

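The crop shows the bush held upright, with its top ring centre at wrist pixel about (253.5,271).

Run:
```python
from h import *
i=cams.camera_info("wrist");s=readout.observe();t=s["position"]
d=at(i,253.5,271,t[2]+.0252)-t;print("bush-TCP",d*1000, Ro.from_rotvec(s["ee_rot"]).inv().apply(d)*1000)
```

```text
bush-TCP [ 1.29968817  2.50147188 25.2       ] [  2.38670443   1.47485605 -25.2014879 ]
```

Call:
drive_tool(commands=[[[0, 0, 0], [13.7, -8.4, 0], -1], [[0, 0, 0], [13.7, -8.4, 0], -1], [[0, 0, 0], [13.7, -8.4, 0], -1], [[0, 0, 0], [13.7, -8.4, 0], -1], [[0, 0, 0], [13.7, -8.4, 0], -1], [[0, 0, 0], [13.7, -8.4, 0.5], -1], [[0, 0, 0], [13.7, -8.4, 0.5], -1], [[0, 0, 0], [13.7, -8.4, 0.5], -1]])

```text
clock: 3.97
position: [0.4616, -0.0863, 0.1029]
ee_rot: [-2.118, -2.319, 0.001]
force: [0.0, -0.2, -0.5]
width: 0.239
gripper_force: 20.0
```

Run:
```python
from h import *
s=readout.observe();print(s["clock"],s["position"],s["width"])
i=cams.camera_info("wrist");im=cams.get_image("wrist");np.save("w2.npy",i,allow_pickle=True)
t=s["position"];print(proj(i,(.4609,-.0844,.039)),proj(i,t+[0,0,.0252]))
cv2.imwrite("pics/w2.png",cv2.resize(im[120:320,120:380],(780,600),interpolation=cv2.INTER_CUBIC))
```

```text
3.9667 [ 0.46155902 -0.08630641  0.10286201] 0.23917003456631608
[250.41224823 202.64027542] [250.16362403 275.54802672]
```

View pics/w2.png

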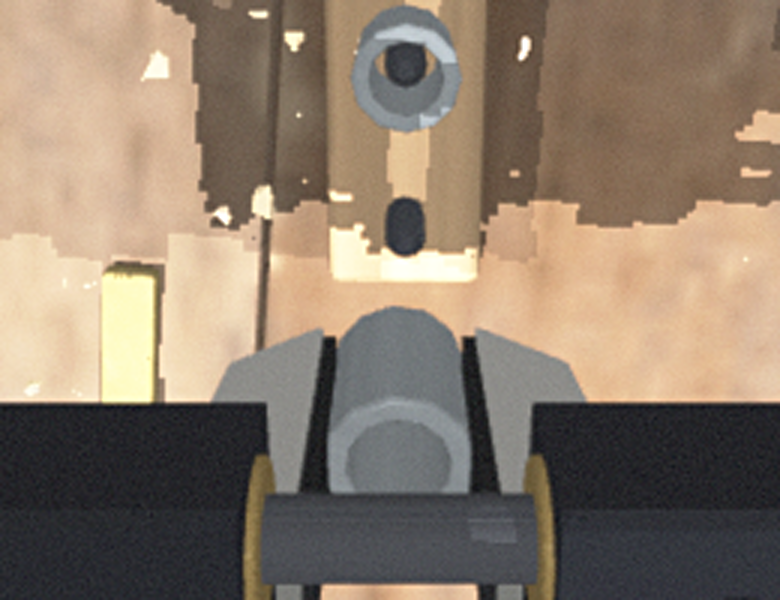

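The view shows the empty short peg at crop (406,225) with its tip near (406,245). The held bush ring is at (400,461).

Run:
```python
from h import *
i=np.load("w2.npy",allow_pickle=True).item();s=readout.observe();t=s["position"]
b=at(i,253.3,273,t[2]+.0252);p=at(i,255.3,201.5,.039);f=at(i,255.3,190.5,.014)
print("bush-TCP",(b-t)*1000,"peg tip",p,"foot",f)
R=Ro.from_rotvec(s["ee_rot"]).inv();print("tool cm",R.apply(p-b)*100,R.apply(f-b)*100)
```

```text
bush-TCP [ 1.11075319  1.63111322 25.2       ] peg tip [ 0.46425745 -0.08323106  0.039     ] foot [ 0.46445259 -0.08339779  0.014     ]
tool cm [0.13396644 0.16168698 8.92647597] [ 0.11506381  0.18177062 11.4264556 ]
```

Call:
drive_tool(commands=[[[0, 0, 0], [0.14, 0.13, 2], -1], [[0, 0, 0], [0.14, 0.13, 4], -1], [[0, 0, 0], [0.14, 0.13, 4.5], -1], [[0, 0, 0], [0.14, 0.13, 5], -1], [[0, 0, 0], [0.14, 0.13, 5.5], -1], [[0, 0, 0], [0.14, 0.13, 6], -1], [[0, 0, 0], [0.14, 0.13, 6.3], -1], [[0, 0, 0], [0.14, 0.13, 6.3], -1]])

```text
clock: 4.68
position: [0.4625, -0.084, 0.0405]
ee_rot: [-2.117, -2.321, 0.0]
force: [0.1, -0.0, -0.9]
width: 0.241
gripper_force: 20.0
```

Call:
drive_tool(commands=[[[0, 0, 0], [0, 0, 0.5], -1], [[0, 0, 0], [0, 0, 1], -1], [[0, 0, 0], [0, 0, 1.4], -1], [[0, 0, 0], [0, 0, 1.6], -1], [[0, 0, 0], [0, 0, 1.6], -1]])

```text
clock: 5.1
position: [0.4623, -0.0838, 0.0242]
ee_rot: [-2.116, -2.321, 0.001]
force: [0.6, -0.3, -0.5]
width: 0.238
gripper_force: 20.0
```

Call:
drive_tool(commands=[[[0, 0, 0], [0, 0, 0], -0.1], [[0, 0, 0], [0, 0, 0], -0.1], [[0, 0, 0], [0, 0, 0], -0.1], [[0, 0, 0], [0, 0, 0], -0.1], [[0, 0, 0], [0, 0, 0], -0.1], [[0, 0, 0], [0, 0, -4], -0.1], [[0, 0, 0], [0, 0, -8], -0.1], [[0, 0, 0], [0, 0, -12], -0.1], [[0, 0, 0], [0, 0, -12], -0.1], [[0, 0, 0], [0, 0, -12], -0.1]])

```text
clock: 5.93
position: [0.4643, -0.0842, 0.1471]
ee_rot: [2.114, 2.317, 0.004]
force: [0.1, -1.4, -0.2]
width: 0.448
gripper_force: 0.0
```

Run:
```python
from h import *
s=readout.observe();print(s["clock"],s["position"],s["width"])
i=cams.camera_info("wrist");im=cams.get_image("wrist")
cv2.imwrite("pics/w3.png",im)
go((.4575,.347,.15),.0926)
```

```text
5.9333 [ 0.46427349 -0.08416846  0.14708276] 0.4480448797497242
turn [ 0.002  0.001 -0.001] shift cm [42.99  3.4  -0.49]
```

View pics/w3.png

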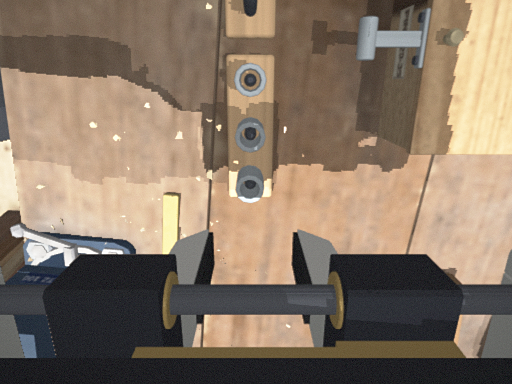

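The short bush is now on its peg at (250,184), lined up with its neighbours at (250,134) and (250,80). Next is the long bush.

Call:
drive_tool(commands=[[[0, 0, 0], [43, 3.4, 0], 0], [[0, 0, 0], [43, 3.4, 0], 0], [[0, 0, 0], [43, 3.4, 0], 0], [[0, 0, 0], [43, 3.4, 0], 0], [[0, 0, 0], [43, 3.4, 0], 0], [[0, 0, 0], [43, 3.4, 0], 0], [[0, 0, 0], [43, 3.4, 0], 0], [[0, 0, 0], [43, 3.4, 0], 0], [[0, 0, 0], [43, 3.4, 0], 0], [[0, 0, 0], [43, 3.4, 0], 0], [[0, 0, 0], [43, 3.4, 0], 0], [[0, 0, 0], [43, 3.4, 0], 0], [[0, 0, 0], [43, 3.4, 0], 0], [[0, 0, 0], [43, 3.4, 0], 0], [[0, 0, 0], [43, 3.4, 0], 0], [[0, 0, 0], [43, 3.4, 0], 0]])

```text
clock: 7.32
position: [0.4574, 0.3456, 0.1444]
ee_rot: [2.119, 2.318, -0.002]
force: [0.1, 0.9, 0.3]
width: 0.5
gripper_force: 0.0
```

Run:
```python
from h import *
s=readout.observe();print(s["clock"],s["position"],s["width"])
i=cams.camera_info("wrist");im=cams.get_image("wrist");np.save("w4.npy",i,allow_pickle=True)
print(proj(i,(.4561,.3474,.055)))
cv2.imwrite("pics/w4.png",im)
```

```text
7.3167 [0.45743157 0.34563137 0.14441398] 0.5003014428543245
[249.65367922 191.04123634]
```

View pics/w4.png

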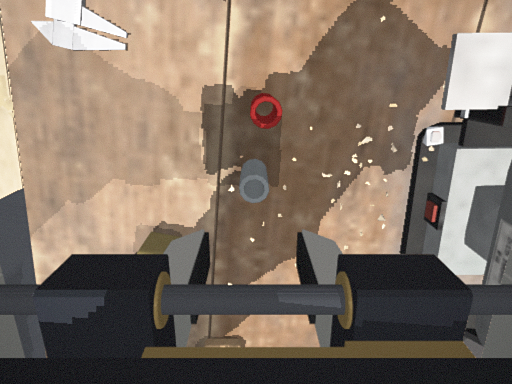

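The wrist view shows the steel long bush's ring at (254,187) and the red one at (266,111). The tape measure's corner is at lower left, around (155,240).

Run:
```python
from h import *
i=np.load("w4.npy",allow_pickle=True).item();c=cams.camera_info("top")
b=at(i,254,187,.055);print(b)
for u,v in((278,355),(317,368),(312,385),(274,375)):print(at(c,u*.64,v*.64,.056)[:2].round(3))
go((b[0]-.0012,b[1]-.0017,.024),.0926)
```

```text
[0.45916886 0.35099898 0.055     ]
[0.391 0.274]
[0.383 0.208]
[0.355 0.21 ]
[0.359 0.273]
turn [ 0.     0.001 -0.003] shift cm [ 0.34  0.08 12.06]
```

Clear of the tape (x<0.40, y<0.275).

Call:
drive_tool(commands=[[[0, 0, 0], [0.3, 0.1, 4], 0], [[0, 0, 0], [0.3, 0.1, 6], 0], [[0, 0, 0], [0.3, 0.1, 9], 0], [[0, 0, 0], [0.3, 0.1, 11], 0], [[0, 0, 0], [0.3, 0.1, 12.1], 0], [[0, 0, 0], [0.3, 0.1, 12.1], 0], [[0, 0, 0], [0.3, 0.1, 12.1], -1], [[0, 0, 0], [0.3, 0.1, 12.1], -1], [[0, 0, 0], [0.3, 0.1, 12.1], -1], [[0, 0, 0], [0.3, 0.1, 12.1], -1], [[0, 0, 0], [0.3, 0.1, 12.1], -1], [[0, 0, 0], [0.3, 0.1, 12.1], -1], [[0, 0, 0], [0.3, 0.1, 12.1], -1], [[0, 0, 0], [0.3, 0.1, 12.1], -1], [[0, 0, 0], [0.3, 0.1, 12.1], -1]], newtons=20)

```text
clock: 8.62
position: [0.4583, 0.3511, 0.0248]
ee_rot: [2.117, 2.321, 0.003]
force: [-0.0, -1.2, 6.9]
width: 0.239
gripper_force: 20.0
```

Run:
```python
from h import *
s=readout.observe();print(s["clock"],s["position"],s["width"],s["gripper_force"])
go((.450,.051,.15),.0926)
```

```text
8.6167 [0.45834504 0.35106664 0.02482598] 0.23870078445100743 19.996059453114867
turn [ 0.002 -0.001 -0.001] shift cm [-29.79  -3.56 -12.55]
```

Call:
drive_tool(commands=[[[0, 0, 0], [0, 0, -4], -1], [[0, 0, 0], [0, 0, -8], -1], [[0, 0, 0], [0, 0, -12], -1], [[0, 0, 0], [0, 0, -12], -1], [[0, 0, 0], [-29.8, -3.6, -12], -1], [[0, 0, 0], [-29.8, -3.6, -12], -1], [[0, 0, 0], [-29.8, -3.6, -12], -1], [[0, 0, 0], [-29.8, -3.6, -12], -1], [[0, 0, 0], [-29.8, -3.6, -12], -1], [[0, 0, 0], [-29.8, -3.6, -12], -1], [[0, 0, 0], [-29.8, -3.6, -12], -1], [[0, 0, 0], [-29.8, -3.6, -12], -1], [[0, 0, 0], [-29.8, -3.6, -11], -1], [[0, 0, 0], [-29.8, -3.6, -11], -1], [[0, 0, 0], [-29.8, -3.6, -11], -1], [[0, 0, 0], [-29.8, -3.6, -11], -1]])

```text
clock: 9.95
position: [0.4491, 0.0521, 0.1337]
ee_rot: [-2.114, -2.323, -0.001]
force: [-0.4, 0.3, -0.8]
width: 0.237
gripper_force: 20.0
```

Run:
```python
from h import *
s=readout.observe();print(s["clock"],s["position"],s["width"])
i=cams.camera_info("wrist");im=cams.get_image("wrist");np.save("w5.npy",i,allow_pickle=True)
t=s["position"];print(proj(i,(.4484,.051,.059)),proj(i,t+[0,0,.0302]))
cv2.imwrite("pics/w5.png",cv2.resize(im[120:320,120:380],(780,600),interpolation=cv2.INTER_CUBIC))
```

```text
9.95 [0.44914866 0.05205677 0.13368334] 0.2372687824016379
[249.95396419 201.27417352] [250.19804158 281.88532932]
```

View pics/w5.png

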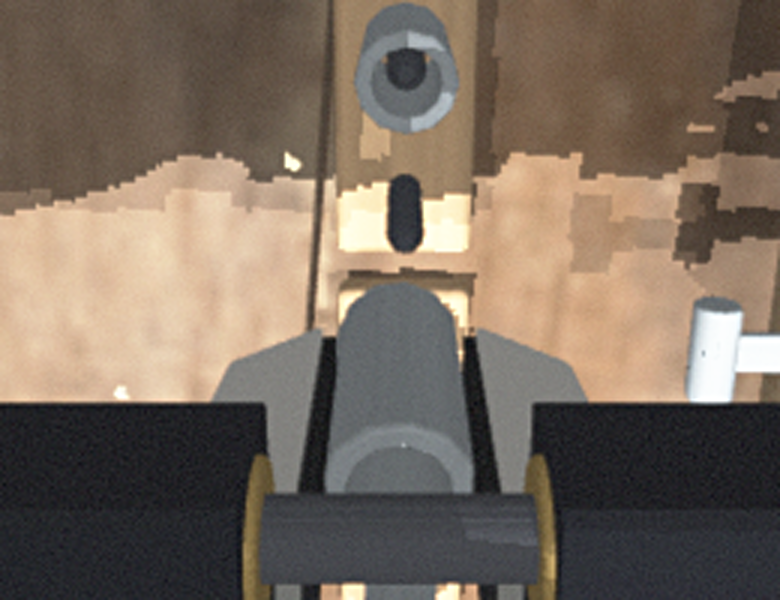

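The view shows the empty long peg with its tip at crop (405,240). The held bush's top ring is centred near (400,488) and its foot near (400,332). The pull bar is at right, (717,345).

Run:
```python
from h import *
i=np.load("w5.npy",allow_pickle=True).item();s=readout.observe();t=s["position"]
R=Ro.from_rotvec(s["ee_rot"]).inv();p=at(i,255,200.3,.059)
for u,v,z in((253.3,282.7,.0302),(253.3,230.7,-.0248)):
    b=at(i,u,v,t[2]+z);print("bush-TCP",(b-t)*1000,"tool cm to go",R.apply(p-b)*100)
```

```text
bush-TCP [ 1.30650651 -0.21799285 30.2       ] tool cm to go [7.96166906e-03 1.51083589e-01 1.04968309e+01]
bush-TCP [  1.52587797  -1.06789744 -24.8       ] tool cm to go [0.09808561 0.13766796 4.9968852 ]
```

Call:
drive_tool(commands=[[[0, 0, 0], [0.04, 0.14, 2], -1], [[0, 0, 0], [0.04, 0.14, 4], -1], [[0, 0, 0], [0.04, 0.14, 4.5], -1], [[0, 0, 0], [0.04, 0.14, 5], -1], [[0, 0, 0], [0.04, 0.14, 5.5], -1], [[0, 0, 0], [0.04, 0.14, 6], -1], [[0, 0, 0], [0.04, 0.14, 6.5], -1], [[0, 0, 0], [0.04, 0.14, 6.5], -1]])

```text
clock: 10.67
position: [0.4504, 0.051, 0.0683]
ee_rot: [-2.117, -2.321, 0.0]
force: [-0.1, 0.6, -0.7]
width: 0.238
gripper_force: 20.0
```

Call:
drive_tool(commands=[[[0, 0, 0], [0, 0, 0.7], -1], [[0, 0, 0], [0, 0, 1.4], -1], [[0, 0, 0], [0, 0, 2], -1], [[0, 0, 0], [0, 0, 2.5], -1], [[0, 0, 0], [0, 0, 2.8], -1], [[0, 0, 0], [0, 0, 2.9], -1], [[0, 0, 0], [0, 0, 2.9], -1]])

```text
clock: 11.25
position: [0.4504, 0.051, 0.0394]
ee_rot: [-2.117, -2.321, 0.001]
force: [-0.1, 0.5, -1.6]
width: 0.239
gripper_force: 20.0
```

Call:
drive_tool(commands=[[[0, 0, 0], [0, 0, 0], -0.1], [[0, 0, 0], [0, 0, 0], -0.1], [[0, 0, 0], [0, 0, 0], -0.1], [[0, 0, 0], [0, 0, 0], -0.1], [[0, 0, 0], [0, 0, 0], -0.1], [[0, 0, 0], [0, 0, -4], -0.1], [[0, 0, 0], [0, 0, -8], -0.1], [[0, 0, 0], [0, 0, -12], -0.1], [[0, 0, 0], [0, 0, -13], -0.1], [[0, 0, 0], [0, 0, -13], -0.1]])

```text
clock: 12.08
position: [0.4527, 0.0514, 0.1731]
ee_rot: [2.114, 2.317, 0.007]
force: [0.2, -0.2, 0.1]
width: 0.45
gripper_force: 0.0
```

Run:
```python
from h import *
s=readout.observe();print(s["clock"],s["position"],s["joints"].round(2))
i=cams.camera_info("wrist");im=cams.get_image("wrist");np.save("w6.npy",i,allow_pickle=True)
cv2.imwrite("pics/w6.png",cv2.resize(im[:250,100:512],(800,486),interpolation=cv2.INTER_CUBIC))
for a in(-1,1):go((.5275,.031,.17),.0926+a*np.pi/2)
```

```text
12.0833 [0.45272948 0.05138273 0.1730575 ] [ 0.21  0.27 -0.53  2.01  0.18  0.9  -0.32]
turn [ 0.003 -0.002  1.57 ] shift cm [-2.67  7.39  0.13]
turn [ 0.002  0.003 -1.572] shift cm [-2.67  7.39  0.13]
```

View pics/w6.png

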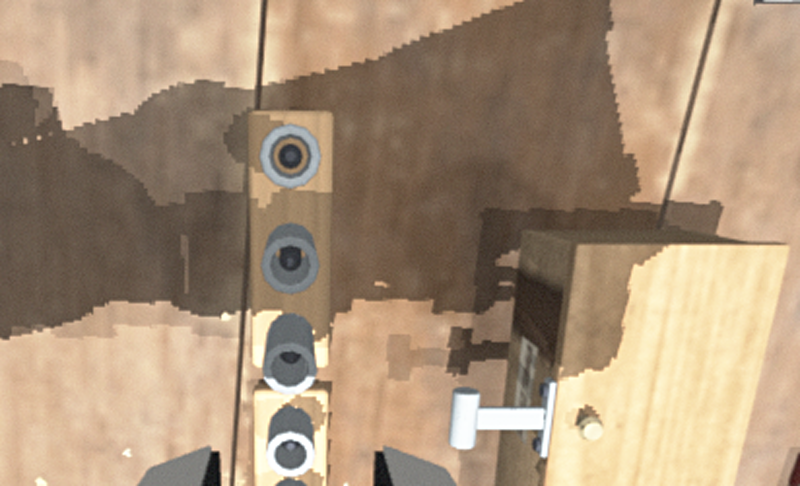

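Both bushes are seated. The long one is at crop (290,365), in line with its row, and the pull bar is centred near (465,418).

Run:
```python
from h import *
i=np.load("w6.npy",allow_pickle=True).item()
print("cam-TCP",ray(i,0,0)[0]-readout.observe()["position"])
k=.515;print(at(i,100+465*k,418*k,.068),[at(i,100+465*k,v*k,.068)[:2] for v in(390,447)])
print("knob",at(i,100+590*k,427*k,.08))
go((.528,.031,.14),.0926-np.pi/2)
```

```text
cam-TCP [-0.00665024  0.08527061  0.15943756]
[0.53040799 0.03320811 0.068     ] [array([0.52815567, 0.04612038]), array([0.53281095, 0.01943228])]
knob [0.57965669 0.03853665 0.08      ]
turn [ 0.003 -0.002  1.57 ] shift cm [-2.68  7.43  3.13]
```

Call:
drive_tool(commands=[[[0, 0, -0.6], [-2.6, 7.4, 0], 0], [[0, 0, -0.6], [-2.6, 7.4, 0], 0], [[0, 0, -0.6], [-2.6, 7.4, 0], 0], [[0, 0, -0.6], [-2.6, 7.4, 0], 0], [[0, 0, -0.6], [-2.6, 7.4, 0], 0], [[0, 0, -1.57], [-2.6, 7.4, 0], 0], [[0, 0, -1.57], [-2.6, 7.4, 0], 0], [[0, 0, -1.57], [-2.6, 7.4, 0], 0], [[0, 0, -1.57], [-2.6, 7.4, 0], 0], [[0, 0, -1.57], [-2.6, 7.4, 0], 0], [[0, 0, -1.57], [-2.6, 7.4, 0], 0], [[0, 0, -1.57], [-2.6, 7.4, 0], 0], [[0, 0, -1.57], [-2.6, 7.4, 0], 0], [[0, 0, -1.57], [-2.6, 7.4, 0], 0], [[0, 0, -1.57], [-2.6, 7.4, 0], 0], [[0, 0, -1.57], [-2.6, 7.4, 0], 0]])

```text
clock: 13.47
position: [0.5261, 0.0318, 0.1688]
ee_rot: [0.138, -3.137, -0.0]
force: [1.0, 0.2, 0.3]
width: 0.501
gripper_force: 0.0
```

Run:
```python
from h import *
s=readout.observe();print(s["clock"],s["position"],s["joints"].round(2))
i=cams.camera_info("wrist");im=cams.get_image("wrist");np.save("w7.npy",i,allow_pickle=True);cv2.imwrite("pics/w7.png",im)
u,v=proj(i,(.527,.031,.065)).astype(int);print(u,v)
g=cv2.cvtColor(im,cv2.COLOR_BGR2HSV)
m=((g[...,1]<60)&(g[...,2]>130)).astype(np.uint8);w=m[v-22:v+22,u-60:u+60]
for r in w[::2]:print("".join(".#"[x] for x in r[::2]))
go((.527,.031,.046),.0926+np.pi/2)
```

```text
13.4667 [0.52611554 0.03182527 0.16879294] [ 0.47  0.48 -0.86  1.83  0.42  1.02  1.1 ]
251 187
............................................................
............................................................
............................................................
............................................................
............................................................
............................................................
............................................................
............................................................
............................................................
............................................................
........................##..................................
........................###############.....................
.......................################.....................
.......................################.....................
.......................################.....................
.......................################.....................
........................###############.....................
............................######..........................
............................######..........................
............................######..........................
............................######..........................
............................######..........................
turn [ 0.    -0.001 -0.004] shift cm [-0.08 -0.09 12.31]
```

Run:
```python
from h import *
i=np.load("w7.npy",allow_pickle=True).item();s=readout.observe()
b=at(i,252.5,192,.069);R=Ro.from_rotvec(s["ee_rot"]).inv()
print(b,"tool cm",R.apply(b-s["position"])*100)
```

```text
[0.52964063 0.03223778 0.069     ] tool cm [-3.47680860e-01  8.20161412e-03  1.00073882e+01]
```

Call:
drive_tool(commands=[[[0, 0, 0], [-0.35, -0.1, 4], 0], [[0, 0, 0], [-0.35, -0.1, 7], 0], [[0, 0, 0], [-0.35, -0.1, 9], 0], [[0, 0, 0], [-0.35, -0.1, 11], 0], [[0, 0, 0], [-0.35, -0.1, 12.2], 0], [[0, 0, 0], [-0.35, -0.1, 12.2], 0], [[0, 0, 0], [-0.35, -0.1, 12.2], 0], [[0, 0, 0], [-0.35, -0.1, 12.2], -1], [[0, 0, 0], [-0.35, -0.1, 12.2], -1], [[0, 0, 0], [-0.35, -0.1, 12.2], -1], [[0, 0, 0], [-0.35, -0.1, 12.2], -1], [[0, 0, 0], [-0.35, -0.1, 12.2], -1], [[0, 0, 0], [-0.35, -0.1, 12.2], -1], [[0, 0, 0], [-0.35, -0.1, 12.2], -1], [[0, 0, 0], [-0.35, -0.1, 12.2], -1]], newtons=15)

```text
clock: 14.77
position: [0.5308, 0.0323, 0.0485]
ee_rot: [-0.144, 3.137, 0.002]
force: [-1.0, 4.2, 7.3]
width: 0.28
gripper_force: 15.0
```

Run:
```python
from h import *
s=readout.observe();print(s["clock"],s["position"],s["force"])
R=Ro.from_rotvec(s["ee_rot"]);a=.0926;e=np.array([np.cos(a),np.sin(a),0]);z=np.array([0,0,1])
for th in np.linspace(0,.7854,13)[1:]:
    g=th+.0317;d=e*(.126-.12606*np.cos(g))+z*(.12606*np.sin(g)-.004)
    print((R.inv().apply(d)*100).round(2))
```

```text
14.7667 [0.53078492 0.03225219 0.04852956] [-0.95919985  4.21783302  7.27520245]
[-0.05  0.   -0.82]
[-0.16  0.   -1.64]
[-0.32  0.   -2.45]
[-0.54  0.   -3.25]
[-0.8   0.   -4.03]
[-1.12  0.01 -4.79]
[-1.49  0.01 -5.53]
[-1.9   0.01 -6.24]
[-2.36  0.01 -6.93]
[-2.86  0.01 -7.58]
[-3.4   0.01 -8.2 ]
[-3.99  0.01 -8.79]
```

Call:
drive_tool(commands=[[[0, 0, 0], [-0.05, 0, -0.8], -1], [[0, 0, 0], [-0.15, 0, -1.65], -1], [[0, 0, 0], [-0.3, 0, -2.45], -1], [[0, 0, 0], [-0.55, 0, -3.25], -1], [[0, 0, 0], [-0.8, 0, -4], -1], [[0, 0, 0], [-1.1, 0, -4.8], -1], [[0, 0, 0], [-1.5, 0, -5.5], -1], [[0, 0, 0], [-1.9, 0, -6.25], -1], [[0, 0, 0], [-2.35, 0, -6.95], -1], [[0, 0, 0], [-2.85, 0, -7.6], -1], [[0, 0, 0], [-3.4, 0, -8.2], -1], [[0, 0, 0], [-4, 0, -8.8], -1], [[0, 0, 0], [-4, 0, -8.8], -1], [[0, 0, 0], [-4, 0, -8.8], -1], [[0, 0, 0], [-4, 0, -8.8], -1]])

```text
clock: 16.02
position: [0.5692, 0.0356, 0.1358]
ee_rot: [0.144, -3.137, -0.001]
force: [-2.8, 4.3, 2.5]
width: 0.28
gripper_force: 15.0
```

Run:
```python
from h import *
s=readout.observe();print(s["clock"],s["position"],s["force"],s["width"],s["ft_torque"])
p0=np.array([.53078,.03225,.04853]);d=s["position"]-p0;x=d[:2]@[np.cos(.0926),np.sin(.0926)];print("dx,dz",x,d[2])
# angle from chord, and from positions
print("lid from atan",np.degrees(np.arctan2(.004+d[2],.126-x)-.0317),"from z",np.degrees(np.arcsin((.004+d[2])/.12606)-.0317),"chord",np.degrees(2*np.arcsin(np.hypot(x,d[2])/2/.12606)))
for n in("scene","top"):
    im=cams.get_image(n);cv2.imwrite(f"pics/{n}9.png",im)
    # predicted bar at 45 deg, from the box fit
    print(n,proj(cams.camera_info(n),(.6529-.0863*.9957,.0439-.0863*.0925,.153)))
# lid knob check etc. by scene change: displaced bystanders
a=cv2.imread("pics/top0.png");b=cv2.imread("pics/top9.png");df=cv2.absdiff(a,b).max(2)
for n,(u,v) in dict(block=(602,260),pencil=(548,412),tape=(296,370),red=(213,302)).items():
    u,v=int(u*.64),int(v*.64);w=df[v-14:v+14,u-24:u+24];print(n,w.mean().round(1),(w>40).mean().round(3))
```

```text
16.0167 [0.56919501 0.03561696 0.13576505] [-2.78833415  4.28666242  2.50041253] 0.2801007727509874 [ 1.12025074  0.51827894 -0.01681781]
dx,dz 0.03856176193894202 0.08723504976486823
lid from atan 44.40107727959158 from z 44.54810897733305 chord 44.4573351350459
scene [273.49723304 170.58267066]
top [286.61020274 167.99757384]
block 54.0 0.821
pencil 36.6 0.041
tape 32.0 0.003
red 34.2 0.072
```

Call:
drive_tool(commands=[[[0, 0, 0], [-0.1, 0, -0.1], -1], [[0, 0, 0], [-0.1, 0, -0.1], -1], [[0, 0, 0], [-0.1, 0, -0.1], -1], [[0, 0, 0], [-0.1, 0, -0.1], -1], [[0, 0, 0], [-0.1, 0, -0.1], -1], [[0, 0, 0], [-0.1, 0, -0.1], -1]])

```text
clock: 16.62
position: [0.57, 0.0357, 0.1366]
ee_rot: [0.144, -3.137, -0.001]
force: [-3.0, 5.0, 1.9]
width: 0.278
gripper_force: 15.0
```

Run:
```python
from h import *
s=readout.observe();print(s["clock"],s["position"],s["force"],s["width"],s["gripper_force"])
p0=np.array([.53078,.03225,.04853]);d=s["position"]-p0;x=d[:2]@[np.cos(.0926),np.sin(.0926)]
print("lid",np.degrees(np.arctan2(.004+d[2],.126-x)-.0317),np.degrees(2*np.arcsin(np.hypot(x,d[2])/2/.12606)))
for n,pts in dict(scene=dict(block=(600,390),tape=(246,328)),top=dict(tape=(296,370),pencil=(548,412))).items():
    a=cv2.imread(f"pics/{n}0.png");b=cams.get_image(n)
    for k,(u,v) in pts.items():
        u,v=int(u*.64),int(v*.64);r=cv2.matchTemplate(b[v-28:v+28,u-36:u+36],a[v-20:v+20,u-28:u+28],cv2.TM_CCOEFF_NORMED);_,m,_,l=cv2.minMaxLoc(r);print(n,k,round(m,2),"shift px",l[0]-8,l[1]-8)
```

```text
16.6167 [0.57004332 0.03569279 0.13659794] [-2.95102872  5.0056522   1.8984898 ] 0.27828816747856044 15.000135451555252
lid 44.94109380575201 45.00147266780052
scene block 0.97 shift px 0 0
scene tape 0.99 shift px 0 0
top tape 0.99 shift px 0 0
top pencil 0.72 shift px 0 0
```

The lid is at 45.0° and held, and the bystanders haven't moved. I'm handing in the job.

```bash
python3 -c "
from cell import job;print(job.sign_off())"
```

```text
the job is handed in; nothing more can be done
None
```

The job is handed in at about 17 s on the clock: both bushes are down on their pegs, the gripper is holding the lid at about 45° (worked out from the arm's position, not seen directly), and the sanding block, pencil and tape measure have not moved.

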